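# Clamp a trumpet bell's mandrel and hold a pen gauge on the marked spot

## Robot

A 6-joint arm with a two-finger parallel gripper is mounted at the origin on the work surface. World frame = base frame: x ahead of the robot, y to its left, z up, the work surface at z = 0. Lengths are in m, angles in degrees, forces in N, time in s.
With the tool pointing down it reaches from about 0.35 to 0.875 m from the base axis. Payload 4.2 kg.
Tool frame: the origin (TCP) lies midway between the tips of the shut fingers; the grasp point (between the pads) lies 19 mm behind it; z points along the fingers, y is the line along which they close (so a half turn about z gives the same grasp; the last joint's range is limited). The gripper opens to 87 mm and grips with 3 to 60 N. Pads are 19 mm wide; open, the fingers measure 117 mm over their backs; the gripper's body (75 mm by 190 mm) begins 51 mm behind the grasp point.
Start: joints at [-55.027, 22.042, 0.453, 0, -68.411, -14.817], TCP at [0.215, -0.587, 0.223] pointing down, gripper open.
Joint ranges: [-179.83, 179.83], [-69.29, 118.12], [-61.27, 80.66], [-181.25, 117.63], [-171.15, -9.14], [-177.46, 177.46]. Speed limits (degrees/s): [159.86, 159.86, 180, 180, 180, 180].

## Interface

Orientations are given as [roll, pitch, yaw] about the fixed x, y, z axes, in that order (R = Rz(yaw) Ry(pitch) Rx(roll)).
In Python, from workcell import env gives the robot as it stands. The module is installed in compiled form; this text tells all that it offers. Calls block until the motion is done:
- env.goto(position, orientation): joint-space move of the TCP to a pose.
- env.move_straight(position, rotation=None, rate=0.15, force_limit=None): straight line of the TCP; rotation=None keeps the orientation; rate is the mean speed in m/s. With force_limit (N) it stops when the force on the tool has changed by that much, and returns True; else False.
- env.set_joints(angles): joint-space move.
- env.gripper_to(opening, grasp_force=None): opening from 0.0 (shut) to 1.0 (fully open); grasp_force is the grip in N (None keeps the last); returns when the fingers have stopped.
- env.dwell(seconds).
- env.inverse_kinematics(position, orientation): joint angles nearest the present ones, or None.
- env.read_state(): the state.
- env.grab_frame(name): name is "scene" or "top" or "wrist"; returns a dict with "image" (400x640x3 uint8, blue, green, red), "fx", "fy", "cx", "cy" (pixels), "position" and "orientation" of the camera in the world. Camera axes: x right, y up, looking along -z (the intrinsics and any distortion apply to the point x, -y, -z); pixel columns grow to the right and rows downward; lengths in m; the calibration is good to about 2 mm. A picture is of the moment at which its call begins. There is no depth.
A pose or a line that the arm cannot do raises env.Unreachable and nothing moves.
- env.close_job(): hands the job in; it is judged then, once.
Trained networks look in a picture, given as the dict that the camera call returned (one of the last four; its "shot" number tells which), for a name from the list of things; names that differ only in an ending like _2 or _b are one class to them, and where a whole thing is asked for, a point or a joint stands for the part that bears it (a point fixed in the world has none). Each returns a list of dicts, best first, with "score" (0 to 1); they miss things now and then, are a little off and sometimes report something else, mostly with a low value. They report only what shows in the picture. A call takes as long as a camera call. They do not tell look-alikes from the thing itself.
- env.search_frame(picture, thing): "xyz" ([x, y, z] in m, in world coordinates, good to about 4 mm: the middle of the surface that is visible of it).
- env.trace(picture, thing): "mask" (400x640 bool, what is visible of it).
The state is a dict: "clock": time; "joint_positions": joint angles; "qvel": joint speeds; "joint_torque": joint torques, N m; "position": TCP position; "tool_rot": TCP orientation; "force": force on the tool from outside, world axes, zero at the start; "wrist_torque": the same for the moment, N m; "opening": opening from 0.0 (shut) to 1.0 (fully open); "finger_force": force on a finger pad.
Only numpy, scipy, OpenCV 4.12 (cv2) and the standard library are available. Lean on these libraries where they do the work, as an engineer would, in place of code of your own. Each camera call takes 0.05 s, during which the arm holds its last target. There are 200 camera calls.

## Task

The mandrel carrying the trumpet bell is slack in the bench vise: turn the vise's T-handle clockwise until it is tight, so that the bell cannot slide. Then take the pen gauge out of its stand and set its spring nose inside the small ring drawn on top of the brass bell, square to the metal there, pressing lightly so that the nose sinks about half way in, without shoving the bell, pressing hard or disturbing the hammer, mouthpiece and oil bottle. Finish while still holding the gauge there like that: do not let go of it or put it down.

Things in the scene. Friction and masses are not known exactly. Their poses are not given: they have to be found in the camera images.
- clamp (a joint): turn of the vise's T-handle in rad, growing clockwise seen from above: 0 to 0.2 at the start (slack), jaw meets the mandrel near 0.45, firmly tight from 1.1 on, hard stop at 1.45. It turns against 0.25 N m of friction, stays where it is left, and does not rise or sink.
- t_bar (a point): centre of the T-handle's level steel cross bar, on the vertical screw axis, 252 mm above the bench. The bar is 12 mm thick, along this frame's x (z up; turns with the handle); a black 27 mm ball at each end, centred 56 mm out. The neck below the bar is 12 mm thick, from 14 mm below the bar a 17 mm collar; the vise's fixed boss is 36 mm below the bar.
- vise: blue-grey steel mandrel vise bolted to the bench: base plate 170 x 150 x 12 mm, body 94 x 56 mm and 204 mm high, T-handle above. Origin under its centre, z up; the mandrel runs through it level, 125 mm above the bench, towards the vise's -y axis.
- bell: brass trumpet bell on a 22 mm steel mandrel in the vise. Origin on the mandrel's axis, 125 mm above the bench; axis = this frame's y, z up. Flare rim (123 mm across) at y = -115 mm facing the vise, tail (20 mm across) at y = -395 mm, mandrel tip at y = -420 mm, rear end at y = +100 mm. While the clamp is slack it slides along its axis at a push of 1 N, at most 40 mm either way of its middle place.
- mark (a point): the marked spot: centre of a ring 14 mm across drawn with a dark felt pen on the upper side of the brass, 36 mm from the flare rim (bell frame x = 0, y = -151 mm). z is the outward normal of the metal there, which leans about 21 degrees from vertical towards the bell's tail (bell -y); x runs level across the bell, which is some 59 mm thick here.
- stand: black desk stand of the pen gauge, screwed to the bench: base 90 x 90 x 14 mm, upright tube 40 mm across and 72 mm high, open at the top. Origin under its centre.
- pen: pen-type coating gauge, 150 mm long, 0.11 kg, standing nose down in the stand. Origin at the tip of the extended nose, z to its top end. Grey body 34 mm (x) by 26 mm (y) from z = 55 to 150 mm, sitting on the stand's tube, so the origin is 17 mm above the bench; below it a black barrel, 21 mm across, z = 12 to 55 mm, loose in the tube, then the nose. Lift it over 60 mm to clear the tube.
- pen_tip (a point): tip of the spring nose (steel, 10 mm across, rounded end), on the pen's axis; it moves with the nose. Axes as the pen's.
- nose (a joint): how far the spring nose is pushed into the pen, m: 0 extended, 0.010 fully in. It starts to move at about 1.2 N and takes 0.3 N more per mm (2.7 N half way, 4.2 N fully in).
- hammer: dent hammer, 250 mm, wooden handle and black head, lying on the bench; leave alone.
- mouthpiece: silvery trumpet mouthpiece, 87 mm high, 27 mm across, standing on its rim; leave alone. Origin under its centre.
- oil: white oil bottle, 36 mm across, 110 mm high; leave alone. Origin under its centre.
Things that resemble listed ones, but are neither listed nor needed, are in the scene too. What is shaped like the pen but green, orange or red is not meant.

How it is judged (in metres and radians):
On the way, in this order (a step that is already met when the one before it is completed fails the run):
1. the T-handle is turned tight (past 1.1 rad) (value of joint clamp above 1.1 rad), for 0.2 s.
2. the gauge's nose rests on the metal inside the ring, square and pressed partly in (distance between pen_tip and mark below 0.007 m and angle between the z axis of pen and the z axis of mark, either way round below 0.2 rad and value of joint nose between 0.0015 and 0.0085 m and contact force between pen and bell above 0.5 N), for 0.3 s.
At the end, for the whole second after the job is handed in: T-handle past 1.1 rad; bell within 15 mm of its start; only the fingers hold the pen, still, nose tip within 7 mm of the ring's centre, axis within 0.2 rad of the metal's normal, nose 1.5 to 8.5 mm in, pressing the bell with 0.5 to 8 N; gripper clear of the bell (all of step 2 and value of joint clamp above 1.1 rad and contact force between pen and bell below 8 N and contact force between the fingers and pen above 2 N and contact force between pen and stand below 0.1 N and contact force between each of the arm, the fingers and bell below 0.5 N and linear speed of pen below 0.02 m/s and distance of mark from where it was at the start of the episode below 0.015 m); the arm keeps its last pose, push and grip.
It fails at once if the bell is shoved more than 15 mm (distance of mark from where it was at the start of the episode above 0.015 m).
It fails at once if the gauge is pressed hard on the bell (over 12 N) (contact force between pen and bell above 12 N).
It fails at once if hammer, mouthpiece or oil bottle disturbed (moved over 30 mm) (distance of any of hammer, mouthpiece, oil from where it was at the start of the episode above 0.03 m).
It also fails if it takes over 48 s, if anything falls off the work surface, if the arm or the gripper's body presses on something with over 40 N, if the wrist force passes 120 N, or if a joint passes its speed limit or range.

## Working session

There is one attempt and no reset: what is moved stays moved. The work goes in short steps, each a Python script; the robot and the scene stay as the last script left them, time stands still between calls to the robot, and variables do not carry over. Pictures are saved under pics/ and viewed, at most 10 in all, crops included, and the job is handed in when it is done.

```bash
mkdir -p pics
python3 - <<'E'
from workcell import env
import cv2, numpy as np
for n in ("scene","top"):
    f=env.grab_frame(n); cv2.imwrite(f"pics/{n}0.png",f["image"])
    print(n,f["fx"],f["cx"],f["cy"],f["position"],f["orientation"],[k for k in f if k!='image'])
    for t in ("t_bar","vise","bell","mark","stand","pen","hammer","mouthpiece","oil"):
        print(t,[(np.round(d["xyz"],3).tolist(),round(d["score"],2)) for d in env.search_frame(f,t)][:5])
s=env.read_state();print(s["clock"],s["position"],s["tool_rot"])
E
```

```text
scene 392.2153436075655 321.835558745069 201.01592376953826 [ 1.09976735 -0.47182538  0.76975451] [46.97201083 -0.36147572 61.69367425] ['fx', 'fy', 'cx', 'cy', 'position', 'orientation', 'shot']
t_bar [([0.605, 0.147, 0.258], 0.89), ([0.638, -0.379, 0.066], 0.41)]
vise [([0.648, 0.12, 0.138], 0.86)]
bell [([0.668, 0.02, 0.137], 0.84)]
mark [([0.667, 0.02, 0.139], 0.64)]
stand [([0.475, -0.234, 0.009], 0.88)]
pen [([0.44, -0.411, 0.027], 0.81), ([0.315, -0.233, 0.022], 0.68), ([0.437, -0.607, 0.025], 0.64), ([0.768, -0.311, 0.022], 0.63), ([0.476, -0.234, 0.135], 0.57)]
hammer [([0.679, -0.152, 0.028], 0.79)]
mouthpiece [([0.447, -0.02, 0.026], 0.53)]
oil [([0.636, -0.381, 0.069], 0.79), ([0.648, 0.117, 0.133], 0.63), ([0.668, 0.018, 0.136], 0.35)]
top 390.31871550297313 320.62936401949185 200.99366424497626 [ 0.49199307 -0.16363768  1.03944435] [  2.85267832   0.9982879  -91.58336418] ['fx', 'fy', 'cx', 'cy', 'position', 'orientation', 'shot']
t_bar [([0.596, 0.157, 0.259], 0.61)]
vise [([0.614, 0.123, 0.132], 0.68)]
bell [([0.647, 0.026, 0.132], 0.97)]
mark [([0.646, 0.021, 0.138], 0.65)]
stand [([0.469, -0.219, 0.011], 0.6)]
pen [([0.426, -0.601, 0.026], 0.93), ([0.428, -0.399, 0.023], 0.71), ([0.31, -0.219, 0.029], 0.61), ([0.46, -0.22, 0.164], 0.45)]
hammer [([0.637, -0.144, 0.023], 0.56)]
mouthpiece [([0.446, -0.016, 0.024], 0.49)]
oil [([0.623, -0.372, 0.074], 0.75)]
1.0 [ 0.21537149 -0.58670363  0.22257484] [-1.79995898e+02  1.02419407e-03 -1.59846073e+02]
```

View pics/scene0.png

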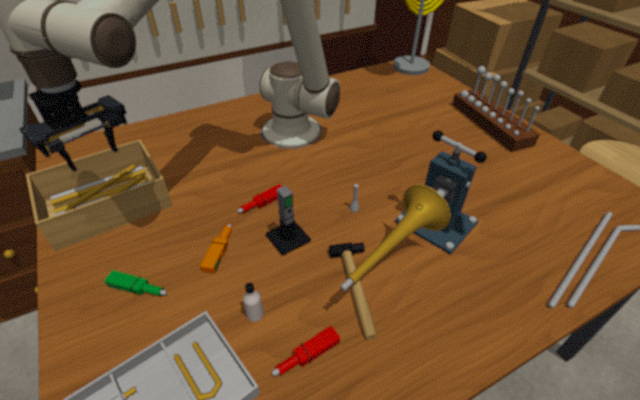

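View pics/top0.png

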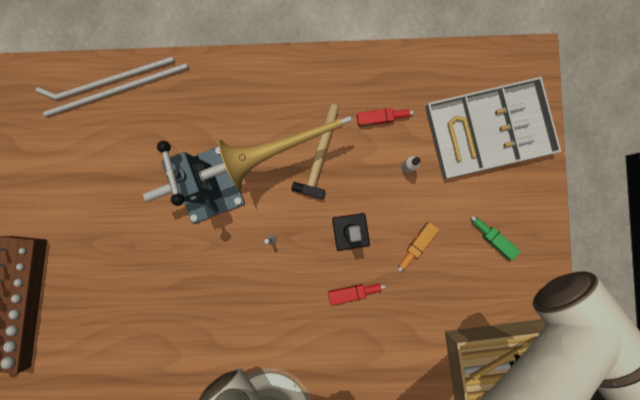

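The pen I want is the grey upright one in the stand, at scene (287,205) and top (354,232). Look-alikes lie on the bench: red at (262,199) and (308,350), orange at (217,248), green at (135,284). The T-handle balls are at scene (438,136) and (481,157), top (164,147) and (178,199). The bell's mark shows at top (~241,158). Next, close wrist views of the stand and then the bell and vise.

```bash
cat > h.py <<'E'
from workcell import env
import cv2, numpy as np
from scipy.spatial.transform import Rotation as R
from scipy.optimize import least_squares
def rot(o): return R.from_euler('xyz',o,degrees=True).as_matrix()
def ray(f,u,v):
    d=rot(f["orientation"])@np.array([(u-f["cx"])/f["fx"],-(v-f["cy"])/f["fy"],-1.]); return np.array(f["position"]),d
def at_z(f,u,v,z):
    p,d=ray(f,u,v); return p+d*(z-p[2])/d[2]
def proj(f,P):
    c=(np.asarray(P)-f["position"])@rot(f["orientation"]); return np.array([f["cx"]-f["fx"]*c[0]/c[2], f["cy"]+f["fy"]*c[1]/c[2]])
def tri(obs):  # [(frame,u,v)]
    return least_squares(lambda P:np.concatenate([proj(f,P)-[u,v] for f,u,v in obs]),[.6,0,.15]).x
def save(f,n,k=1): cv2.imwrite(f"pics/{n}.png",f["image"])
def tb(f): return {k:f[k] for k in ("fx","fy","cx","cy","position","orientation")}
import pickle
def keep(n,f): pickle.dump(f,open(f"pics/{n}.pkl","wb")); save(f,n)
def load(n): return pickle.load(open(f"pics/{n}.pkl","rb"))
E
python3 - <<'E'
from h import *
S=env.grab_frame("scene");T=env.grab_frame("top");keep("S0",S);keep("T0",T)
print("balls",tri([(S,438,136),(T,164,147)]),tri([(S,481,157),(T,178,199)]))
print(np.round(env.read_state()["joint_positions"],1))
for n,p in (("w1",[.42,-.22,.38]),("w2",[.58,.06,.42])):
    env.goto(p,[180,0,-160]); s=env.read_state(); print(s["clock"],np.round(s["joint_positions"],1),np.round(s["force"],2))
    f=env.grab_frame("wrist"); keep(n,f); print(f["position"],f["orientation"])
    for t in ("t_bar","mark","pen","stand"):
        print(t,[(np.round(d["xyz"],3).tolist(),round(d["score"],2)) for d in env.search_frame(f,t)][:4])
a,b=load("w1"),load("w2")
cv2.imwrite("pics/w1s.png",a["image"])
E
```

```text
balls [0.61862152 0.11334177 0.31514175] [0.57545775 0.20386817 0.17731771]
[-55.   22.    0.5  -0.  -68.4 -14.8]
2.7417 [ -8.    2.7  -2.6  -0.  -84.8 -62. ] [-0.43  0.01  0.49]
[ 0.3578605 -0.2421636  0.5417155] [-1.38649245e+01 -1.29326969e-02  1.09884474e+02]
t_bar []
mark [([0.645, 0.059, 0.17], 0.88)]
pen [([0.452, -0.226, 0.168], 0.91), ([0.306, -0.221, 0.024], 0.75), ([0.42, -0.399, 0.027], 0.72), ([0.744, -0.294, 0.011], 0.72)]
stand [([0.445, -0.228, 0.012], 0.84), ([0.647, 0.065, 0.177], 0.68)]
4.225 [ 21.7  14.2  16.8   0.  -92.5 -91.8] [-0.04  0.08  0.06]
[0.51755698 0.03740217 0.582418  ] [-1.39205964e+01  3.34069646e-02  1.09879422e+02]
t_bar [([0.577, 0.146, 0.256], 0.7)]
mark [([0.643, 0.017, 0.135], 0.65)]
pen [([0.456, -0.414, 0.023], 0.72), ([0.463, -0.212, 0.156], 0.69), ([0.76, -0.313, 0.024], 0.69)]
stand [([0.466, -0.207, 0.013], 0.74)]
```

View pics/w1.png

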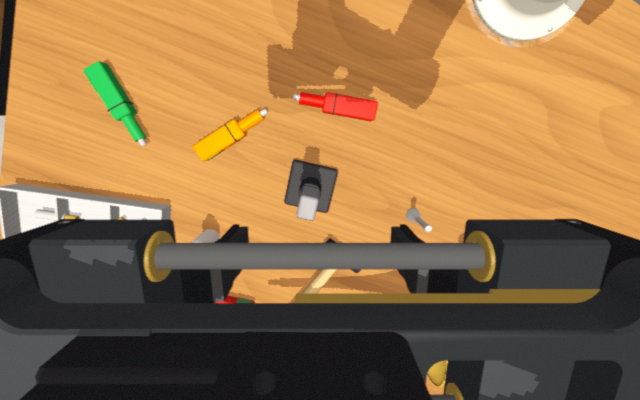

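View pics/w2.png

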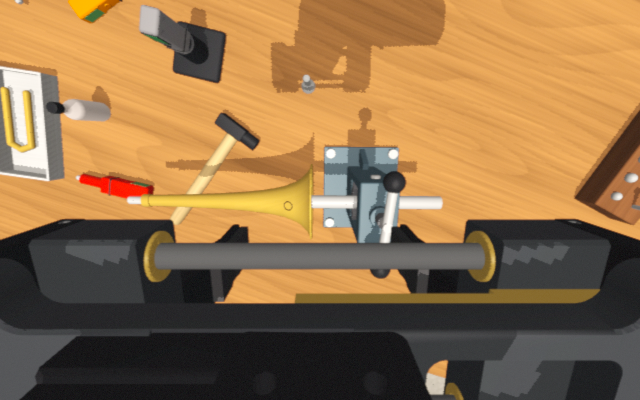

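Wrist view 1: the grey pen stands in its stand at (309,200), top face at about (307,210). Wrist view 2: the ring is at (288,206), T-handle balls at (394,182) and (381,270), mandrel tip at (128,200). My first ball triangulation had the two balls swapped. I'll make one composite crop for accurate pixels.

Run:
```python
from h import *
S,T,a,b=[load(n) for n in ("S0","T0","w1","w2")]
def crop(f,u,v,w,h,W,H): return cv2.resize(f["image"][v:v+h,u:u+w],(W,H),interpolation=cv2.INTER_CUBIC)
top=np.hstack([crop(a,280,150,64,48+32,320,400)[:300],crop(b,270,190,40,30,400,300)])
bot=np.hstack([crop(T,325,205,50,50,300,300),crop(T,220,140,50,50,300,300)])
im=np.zeros((600,720,3),np.uint8); im[:300,:top.shape[1]]=top; im[300:,:600]=bot
cv2.imwrite("pics/comp.png",im)
B1=tri([(S,438,136),(T,178,199),(b,381,270)][:2]); B2=tri([(S,481,157),(T,164,147)])
print("balls",B1,B2,(B1+B2)/2)
for (u,v) in [(394,182),(381,270)]: print(at_z(b,u,v,.252))
for (u,v) in [(164,147),(178,199)]: print(at_z(T,u,v,.252))
for (u,v) in [(438,136),(481,157)]: print(at_z(S,u,v,.252))
print("ring",at_z(b,288,206,.155),"tip",at_z(b,128,200,.125),at_z(T,349,120,.125), "rear",at_z(b,441,204,.125),at_z(T,147,196,.125))
```

```text
balls [0.54457361 0.13936179 0.25349958] [0.6525961  0.16803145 0.25308766] [0.59858486 0.15369662 0.25329362]
[0.54186398 0.14079204 0.252     ]
[0.6532012 0.1710556 0.252    ]
[0.65146042 0.16674107 0.252     ]
[0.54392748 0.13887818 0.252     ]
[0.54333694 0.14299047 0.252     ]
[0.65211921 0.17223263 0.252     ]
ring [0.64092031 0.02954141 0.155     ] tip [ 0.7309674  -0.22657754  0.125     ] [ 0.72799653 -0.22142575  0.125     ] rear [0.55874946 0.269838   0.125     ] [0.56152357 0.26139814 0.125     ]
```

View pics/comp.png

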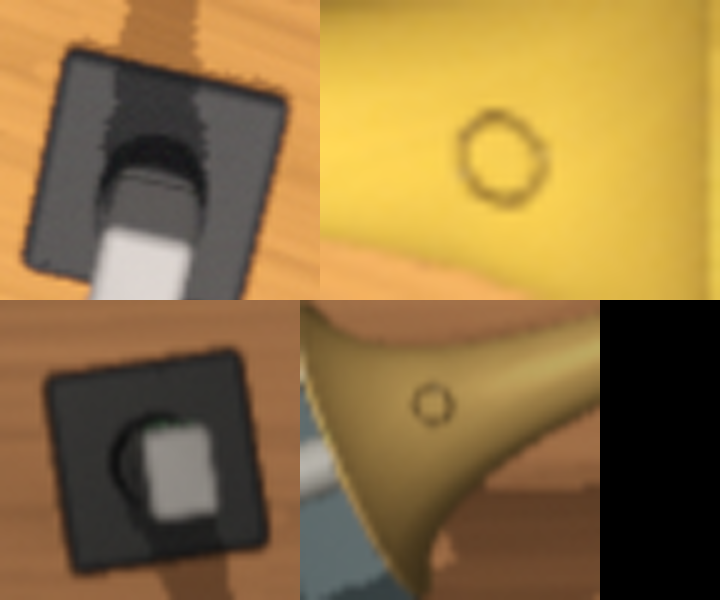

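Run:
```python
from h import *
T,b=load("T0"),load("w2")
print("mark tri",tri([(T,242.2,157.3),(b,288.3,205.8)]), at_z(T,242.2,157.3,.1545),at_z(b,288.3,205.8,.1545))
print("pen",at_z(T,355.2,233.7,.167)); 
c=[at_z(T,325+(u)/6,205+(v-300)/6,.167) for u,v in((145,432),(157,522),(217,512),(207,424))]; print(np.round(c,4))
a=load("w1"); print("pen base center w1", at_z(a,280+142/5,150+237/5,.167))
x,y=.598,.1545
env.gripper_to(.55)
env.goto([x,y,.31],[180,0,-164.6])
env.move_straight([x,y,.2415],rate=.12)
env.gripper_to(0,grasp_force=60)
s=env.read_state();print(s["clock"],s["opening"],s["finger_force"],np.round(s["joint_positions"],1),np.round(s["force"],1),np.round(s["wrist_torque"],2))
q0=np.array(s["joint_positions"],float)
for d in (20,45,62,66,69,72,75,78):
    q=q0.copy();q[5]+=d;env.set_joints(q);s=env.read_state()
    print(d,round(s["clock"],2),round(s["joint_positions"][5]-q0[5],1),s["tool_rot"][2].round(1),np.round(s["force"],1),np.round(s["wrist_torque"],2))
    if d>62 and abs(s["wrist_torque"][2])>.8: break
f=env.grab_frame("scene");keep("S1",f);f=env.grab_frame("top");keep("T1",f)
im=np.hstack([cv2.resize(load(n)["image"][v:v+100,u:u+130],(390,300)) for n,u,v in(("S1",390,100),("T1",110,120))]);cv2.imwrite("pics/c1.png",im)
```

```text
mark tri [0.64358958 0.02969072 0.14408079] [0.64182477 0.02744063 0.1545    ] [0.64059416 0.02987419 0.1545    ]
pen [ 0.46083039 -0.22454915  0.167     ]
[[ 0.4761 -0.2116  0.167 ]
 [ 0.4427 -0.215   0.167 ]
 [ 0.4458 -0.2373  0.167 ]
 [ 0.4784 -0.2347  0.167 ]]
pen base center w1 [ 0.44446492 -0.22644741  0.167     ]
7.475 0.12685037659082107 59.97427046298981 [  29.5   20.6    1.1    0.   -70.4 -104.1] [ 0.2 -0.4  0.3] [-0.33 -0.18 -0.13]
20 7.9 19.7 -145.0 [-0.8  0.8  1.6] [ 0.26  0.2  -1.82]
45 8.4 44.3 -120.5 [-6.6  1.   2.7] [ 0.25  1.58 -4.5 ]
62 8.78 60.0 -105.0 [-5.7  3.8  6.4] [  1.04   1.89 -11.09]
66 9.03 63.5 -101.5 [-6.1  4.3  7.1] [  1.35   2.1  -13.48]
```

View pics/c1.png

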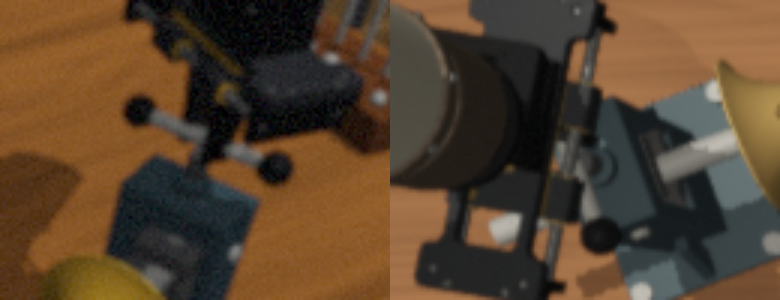

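My j6 sign was wrong: the tool turned counter-clockwise, and the handle stayed at its lower stop with the pads slipping on the bar. I'll turn back clockwise under the same grip.

Run:
```python
from h import *
S=load("S1");B=[at_z(S,u,v,.252) for u,v in((436.7,136.7),(481.7,155.7))];d=B[1]-B[0];print("bar now",np.degrees(np.arctan2(d[1],d[0])),np.mean(B,0))
S=load("S0");B=[at_z(S,u,v,.252) for u,v in((438,136),(481,157))];d=B[1]-B[0];print("bar start",np.degrees(np.arctan2(d[1],d[0])))
q0=np.array(env.read_state()["joint_positions"],float); q0[5]=-104.1
for d in (0,-20,-45,-60,-72):
    q=q0.copy();q[5]+=d;env.set_joints(q);s=env.read_state()
    print(d,round(s["clock"],2),round(s["joint_positions"][5]-q0[5],1),s["tool_rot"][2].round(1),round(s["opening"],3),np.round(s["force"],1),np.round(s["wrist_torque"],2))
f=env.grab_frame("scene");keep("S2",f)
env.gripper_to(.55); p=env.read_state()["position"]
env.move_straight([p[0],p[1],.31],rate=.15)
f=env.grab_frame("wrist");keep("w3",f);f=env.grab_frame("scene");keep("S3",f);f=env.grab_frame("top");keep("T3",f)
im=np.hstack([cv2.resize(load(n)["image"][v:v+100,u:u+130],(390,300)) for n,u,v in(("S3",390,100),("T3",110,120))]);cv2.imwrite("pics/c2.png",im)
for n in("S3","T3"):
  f=env.grab_frame("scene" if n=="S3" else "top")
  print([(np.round(x["xyz"],3).tolist(),round(x["score"],2)) for x in env.search_frame(f,"mark")][:2])
print(env.read_state()["clock"])
```

```text
bar now 20.28270520955358 [0.59674082 0.15773446 0.252     ]
bar start 15.04619983242925
0 10.2 0.1 -164.9 0.121 [ 5.5  0.3 -2.2] [-0.03 -1.66  0.22]
-20 10.62 -19.9 175.0 0.125 [ 6.6 -0.9 -2.5] [-0.2  -1.79  0.03]
-45 11.12 -44.9 150.0 0.127 [ 5.3 -1.3 -1.9] [-0.43 -1.75  0.09]
-60 11.48 -59.9 135.0 0.127 [ 5.2 -1.8 -2.4] [-0.53 -1.72  0.11]
-72 11.8 -71.9 123.0 0.122 [ 5.1 -1.7 -2.5] [-0.65 -1.69  0.07]
[([0.666, 0.02, 0.14], 0.77)]
[([0.649, 0.01, 0.138], 0.79), ([0.447, -0.017, 0.024], 0.53)]
13.7083
```

View pics/c2.png

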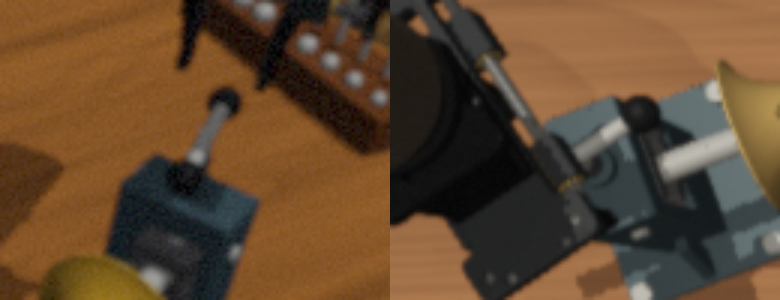

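```bash
cat >> h.py <<'E'
d=np.array([.327,-.945,0]);d/=np.linalg.norm(d)
def final(sign,lean=21.):
    n=np.cos(np.radians(lean))*np.array([0,0,1])+np.sin(np.radians(lean))*d
    z=-n; y=sign*np.cross([0,0,1],d); x=np.cross(y,z)
    M=np.column_stack([x,y,z]); return n,M,R.from_matrix(M).as_euler('xyz',degrees=True)
E
python3 - <<'E'
from h import *
S=load("S3");B=[at_z(S,u,v,.252) for u,v in((464.3,134),(452.3,159.3))];e=B[1]-B[0];print("bar now",np.degrees(np.arctan2(e[1],e[0])),np.linalg.norm(e),np.mean(B,0))
env.gripper_to(.7)
env.goto([.51,-.23,.33],[180,0,-175])
f=env.grab_frame("wrist");keep("w4",f);s=env.read_state();print(s["clock"],np.round(s["joint_positions"],1))
for t in("pen","stand"): print([(np.round(x["xyz"],3).tolist(),round(x["score"],2)) for x in env.search_frame(f,t)][:2])
print(proj(f,[.461,-.2245,.167]))
T=env.grab_frame("top");keep("T4",T)
mark=np.array([.6415,.0295,.1545])
for sg in(1,-1):
    n,M,o=final(sg); print(sg,np.round(o,1),env.inverse_kinematics(mark+n*.1,o),env.inverse_kinematics(mark+n*.16,o))
u,v=proj(f,[.461,-.2245,.167]).astype(int)
u0,v0=max(0,u-60),max(0,v-45); print(u0,v0)
cv2.imwrite("pics/c3.png",cv2.resize(f["image"][v0:v0+90,u0:u0+120],(720,540),interpolation=cv2.INTER_CUBIC))
E
```

```text
bar now -56.20428929979779 0.11309088037662667 [0.59741593 0.15717527 0.252     ]
15.8583 [ -7.6  12.4   2.   -0.  -79.6 -77.3]
[([0.461, -0.223, 0.17], 0.88), ([0.306, -0.216, 0.024], 0.86)]
[([0.452, -0.233, 0.012], 0.76)]
[326.9130023  147.51795154]
1 [180.  -21.  109.1] [   3.49389602   28.94777155   19.88886509  -20.22104664  -87.02722337
 -162.26236848] [   1.78423818   28.73898915   27.23184382  -20.07842852  -94.70330687
 -163.2635729 ]
-1 [180.   21.  -70.9] [  3.49389602  28.94777155  19.88886509 -20.22104664 -87.02722337
  17.73763152] [  1.78423818  28.73898915  27.23184382 -20.07842852 -94.70330687
  16.7364271 ]
266 102
```

View pics/c3.png

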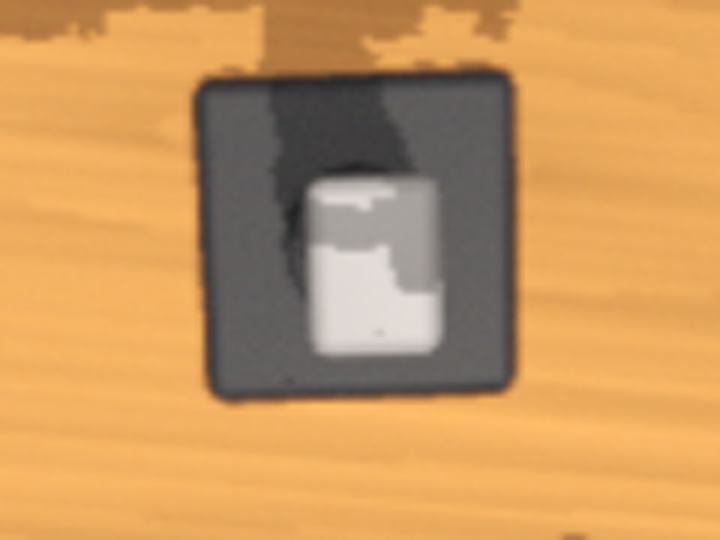

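Run:
```python
from h import *
f=load("w4"); k=lambda u,v,z:at_z(f,266+u/6,102+v/6,z)
p=k(375,266,.167); c=[k(*x,.167) for x in((308,184),(314,350),(440,350),(435,180))]
e=(c[0]-c[1])+(c[3]-c[2]); yaw=np.degrees(np.arctan2(e[1],e[0])); print("pen",p,"long",yaw,np.linalg.norm(e)/2,"stand",k(359,237,.014), "T4",[np.round(x,3) for x in c])
for a,b,u,v,h in(("T0","T4",242,157,14),("S0","S3",424,205,18)):
    A=load(a)["image"];B=load(b)["image"];t=A[v-h:v+h,u-h:u+h];r=cv2.matchTemplate(B[v-h-12:v+h+12,u-h-12:u+h+12],t,cv2.TM_CCOEFF_NORMED);_,m,_,l=cv2.minMaxLoc(r);print(b,m,l[0]-12,l[1]-12)
yaw=(yaw+180 if yaw<0 else yaw-180) if abs(yaw)<90 else yaw
P=(p+np.array([.4608,-.2245,.167]))/2; print("use",P,yaw)
o=[180,0,yaw]
env.goto([P[0],P[1],.24],o); env.move_straight([P[0],P[1],.118],rate=.12)
env.gripper_to(0,grasp_force=30); s=env.read_state(); print(s["clock"],s["opening"],s["finger_force"],np.round(s["force"],2))
env.move_straight([P[0],P[1],.27],rate=.15); s=env.read_state(); print(s["clock"],s["opening"],s["finger_force"],np.round(s["force"],2))
mark=np.array([.6415,.0295,.1545]); n,M,fo=final(-1)
env.goto(mark+n*.141,fo); s=env.read_state(); print(s["clock"],np.round(s["joint_positions"],1),s["opening"],np.round(s["force"],2))
S=env.grab_frame("scene");T=env.grab_frame("top");W=env.grab_frame("wrist");keep("S5",S);keep("T5",T);keep("w5",W)
tip=mark+n*.04
for F in(S,T,W): print("tip px",proj(F,tip),"mark px",proj(F,mark),[(np.round(x["xyz"],3).tolist(),round(x["score"],2)) for x in env.search_frame(F,"pen_tip")][:2])
def cr(F):
    u,v=proj(F,mark+n*.03).astype(int);u0=min(max(u-40,0),560);v0=min(max(v-30,0),340)
    print(u0,v0);return cv2.resize(F["image"][v0:v0+60,u0:u0+80],(400,300),interpolation=cv2.INTER_CUBIC)
cv2.imwrite("pics/c5.png",np.vstack([np.hstack([cr(S),cr(T)]),np.hstack([cr(W),cv2.resize(S["image"],(400,250)).__getitem__(slice(None)) if False else cv2.resize(W["image"],(400,300))])]))
```

```text
pen [ 0.45952496 -0.2228246   0.167     ] long -172.68968781771912 0.031320838592231455 stand [ 0.45912765 -0.22239313  0.014     ] T4 [array([ 0.446, -0.237,  0.167]), array([ 0.476, -0.233,  0.167]), array([ 0.474, -0.209,  0.167]), array([ 0.443, -0.213,  0.167])]
T4 -0.06542724370956421 -12 12
S3 0.9633015990257263 0 0
use [ 0.46016248 -0.2236623   0.167     ] -172.68968781771912
18.3583 0.298566098565152 29.954799539409578 [ 0.13  0.23 -0.49]
19.525 0.29735357165023507 29.954230652656406 [-0.52  0.43 -0.57]
20.95 [  2.3  28.7  24.7 -20.1 -92.2  17. ] 0.29955049502914927 [ 0.37  0.15 -1.7 ]
tip px [418.35705521 197.86642284] mark px [418.92552474 206.86616307] []
tip px [243.66821584 152.42177214] mark px [241.30705808 157.46790753] []
tip px [318.31198003 201.13118186] mark px [318.44291316 192.47606631] []
378 170
203 123
278 168
```

View pics/c5.png

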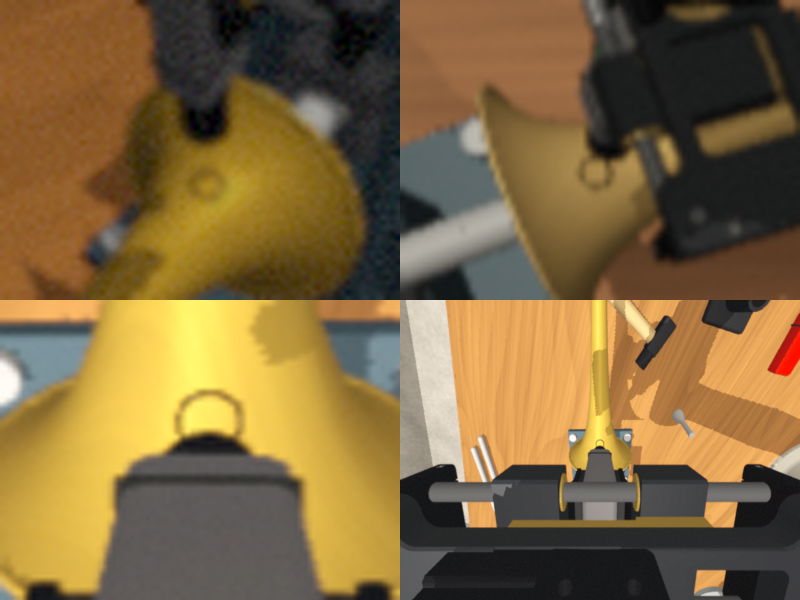

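The ring is at scene (419.6,207), top (242.2,157.6) and wrist (320,191), all within 1–2 px of prediction. The pen nose is right above it along the normal. I'll refine the mark position, then make a gentle touch.

Run:
```python
from h import *
S,T,W,b=[load(n) for n in("S5","T5","w5","w2")]
m=tri([(S,419.6,207),(T,242.2,157.6),(W,320,191),(b,288.3,205.8)]); print("mark",m)
n,M,fo=final(-1)
m2=np.array([.6415,.0295,.1545]); 
mk=np.array([(m[0]+m2[0])/2,(m[1]+m2[1])/2,.1545]); print("use",mk)
env.move_straight(mk+n*.113,fo,rate=.06); env.dwell(.3)
f0=np.array(env.read_state()["force"]); print(np.round(f0,2))
for h in np.arange(.109,.085,-.002):
    hit=env.move_straight(mk+n*h,rate=.02,force_limit=4); env.dwell(.15)
    s=env.read_state(); F=(np.array(s["force"])-f0); print(round(s["clock"],2),round(h,3),hit,"along n",round(F@n,2),np.round(F,2))
    if hit or F@n>2.3: break
S=env.grab_frame("scene");T=env.grab_frame("top");keep("S6",S);keep("T6",T);W=env.grab_frame("wrist");keep("w6",W)
def cr(F):
    u,v=proj(F,mk).astype(int);return cv2.resize(F["image"][v-30:v+30,u-40:u+40],(400,300),interpolation=cv2.INTER_CUBIC)
cv2.imwrite("pics/c6.png",np.hstack([np.vstack([cr(S),cr(T)]),np.vstack([cr(W),np.zeros((300,400,3),np.uint8)])]))
```

```text
mark [0.64071299 0.0290937  0.15256382]
use [0.6411065  0.02929685 0.1545    ]
[-0.04 -0.08 -1.22]
22.67 0.109 False along n 0.02 [ 0.2  -0.27 -0.11]
23.07 0.107 False along n -0.1 [-0.03  0.17 -0.04]
23.47 0.105 False along n -0.45 [-0.35  0.52 -0.25]
23.87 0.103 False along n -0.54 [ 0.29 -0.34 -0.73]
24.27 0.101 False along n 1.7 [-0.25 -0.94  1.51]
24.67 0.099 False along n 1.85 [ 0.96 -1.02  1.49]
25.07 0.097 False along n 3.06 [ 1.45 -0.82  2.8 ]
```

View pics/c6.png

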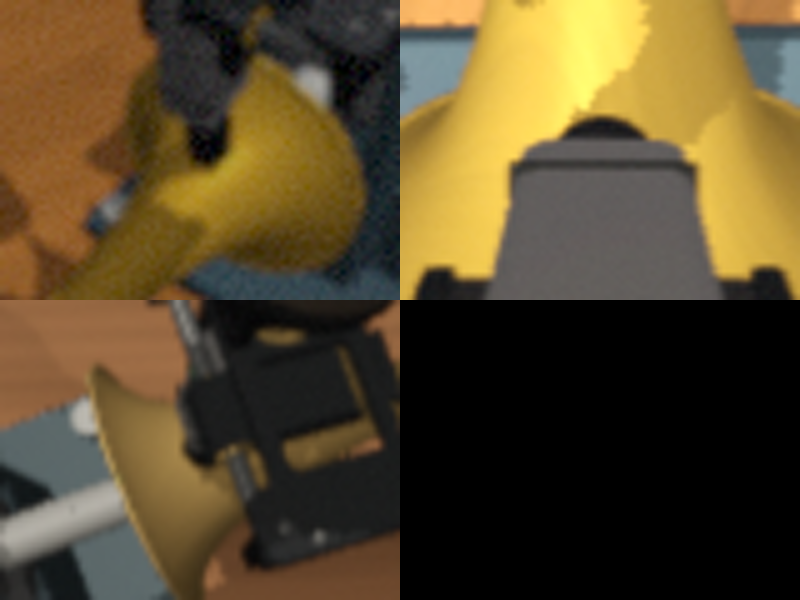

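The nose sits over the ring and is about 4.5 mm in at roughly 3 N. I'll average the force once more, then hand in.

Run:
```python
from h import *
n,M,fo=final(-1); L=[]
for i in range(8): env.dwell(.08); s=env.read_state(); L.append((np.array(s["force"])-[-.04,-.3,-1.4]))
F=np.mean(L,0); print(F,F@n,s["finger_force"],s["opening"])
if 1.6<F@n<4: print(env.close_job())
```

```text
[ 1.71398311 -0.66980767  2.06782498] 2.3581816704865073 29.954403899610043 0.2949876477921138
the job is handed in; nothing more can be done
None
```

The job is handed in, about 26 s in, but I haven't seen the judge's result. By camera the T-handle is at about 1.25 rad or more, after I first turned it the wrong way against its lower stop. The gripper is still holding the pen gauge with its nose on the ring, about 4.5 mm in and pressing with about 2.4 N.

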